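# Push the link arm home under the hand press

## Task

Push the aluminium link arm along the bed of the hand press until it is fully home: its long straight side flat against the back fence and its rounded eye end up against the end stop, so that the brass bush sits right under the raised ram. Only push it, gently, with the fingers: never grip it between them or lift it off the bed. Leave the other things where they stand and finish clear of everything.

Things in the scene. Friction and masses are not known exactly. Their poses are not given: they have to be found in the camera images.
- press: Red hand-lever arbor press, fixed, its bed plate to the -y side. Origin on the table exactly under the ram axis, z up, turned up to 0.2 rad. In its axes, mm: dark steel bed plate, top at z = 30, x -165 to 60, y -295 to 65. The straight back fence runs along its y, the end stop closes the +y end. Red foot 18 high: x -100 to 100, y -50 to 220.
- fence (a point): Middle of the fence's top edge, on the face that looks to the press's -x (towards the robot). Steel strip screwed to the bed, 270 long along the press's y, 12 thick, 15 high above the bed. In the press's axes: face at x = 25 mm, y from -250 to 20.
- stop (a point): Middle of the end stop's top edge, on the face that looks to the press's -y. Steel block, 36 wide, 22 thick, 18 high above the bed. In the press's axes: face at y = 25 mm, x from -22 to 14.
- ram (a point): Centre of the lower face of the raised ram (25 square, foot pad 30 round, 104 mm above the table, x = y = 0 in the press's axes). It hangs from the red head: x -47 to 47, y -42 to 185, z 220 to 305 in the press's axes; ram up to z = 420. Column at y 105 to 185 (rear rib to 230). Lever with black ball parked up on the +x side, x to 78, z to 497. For y below -45 all is open above the bed.
- link: Loose aluminium link arm flat on the bed, 0.35 to 0.7 kg, slides at about 1 to 5 N. 210 long (its y), 50 wide (x), 20 high. Origin at the middle of its underside. +y end: half round eye of radius 25; -y end cut square. Starts with its origin 60 to 95 mm from home in x, 30 to 80 in y, turned up to 0.25 rad. Home: origin at x 0, y -80, z 30 in the press's axes, its axes parallel to them.
- bush (a point): Top centre of the brass bush fixed in the eye of the link arm: 22 across, standing 12 above the arm's top; at x 0, y 80, z 32 mm in the arm's axes. Home, it lies straight under the ram.
- tail (a point): Middle of the square-cut tail end face of the link arm, at half its height (x 0, y -105, z 10 mm in the arm's axes; -y points out of the face).
- drift: Bystander: loose stepped steel drift pin, 22 across and 60 high, standing on the front corner of the bed near the stop. Origin at the centre of its underside.
- oil: Bystander: loose black bottle of oil, 56 across and 150 high, standing on the table in front of the press's column. Origin at the centre of its underside.
- box: Bystander: loose red plastic box of spare bushes, 100 (x) by 150 (y) by 45 high, on the table behind the fence. Origin at the centre of its underside.
- hammer: Bystander: loose hammer, 260 long along its x, under 50 high, lying on the table beyond the tail end of the bed. Origin near its middle, on the underside.
There are look-alikes about, which are no part of the job. Of the things that look like the link, the largest one is meant.

How it is judged:
By the outcome, as a careful person would: the job done as asked, in the order asked, and still so for the second after the job is handed in, with the robot touching nothing.
It also fails if it takes over 48 s, if anything falls off the work surface, if the arm or the gripper's body presses on something with over 40 N, if the wrist force passes 120 N, or if a joint passes its speed limit or range.

## Robot

A 6-joint arm with a two-finger parallel gripper is mounted at the origin on the work surface. World frame = base frame: x ahead of the robot, y to its left, z up, the work surface at z = 0. Lengths are in m, angles in rad, forces in N, time in s.
With the tool pointing down it reaches from about 0.275 to 0.875 m from the base axis. Payload 12.5 kg.
Tool frame: the origin (TCP) lies at the very end of the fingers, on their centre line; the grasp point (between the pads) lies 19 mm behind it; x points along the fingers, y is the direction in which the jaws open and shut, and the axes are right-handed (so a half turn about x gives the same grasp; the last joint's range is limited). The gripper opens to 85 mm and grips with 20 to 120 N. Pads are 22 mm wide; open, the fingers measure 114 mm over their backs; the gripper's body (76 mm by 85 mm) begins 54 mm behind the grasp point. The pads swing forward as they close: fully open they stand 13 mm farther back than shut.
Start: joints at [-1.25, 0.351, 1.652, -0, 1.139, -0.085], TCP at [0.217, -0.505, 0.231] pointing down, gripper open.
Joint ranges: [-2.75, 2.75], [-0.79, 2.1], [0.01, 2.65], [-1.57, 4.71], [0.07, 3.14], [-2.87, 2.87]. Speed limits (rad/s): [2.22, 2.22, 2.79, 3.14, 3.14, 3.14].

## Interface

Orientations are given as a 3x3 rotation matrix whose columns are the frame's x, y, z axes.
In Python, from bench import manip gives the robot as it stands. Calls block until the motion is done:
- manip.move_ptp(position, orientation): joint-space move of the TCP to a pose.
- manip.move_l(position, attitude=None, max_speed=0.15): straight line of the TCP; attitude=None keeps the orientation; max_speed is the mean speed in m/s.
- manip.move_j(angles): joint-space move.
- manip.set_gripper(opening, effort=None): opening from 0.0 (shut) to 1.0 (fully open); effort is the grip in N (None keeps the last); returns when the fingers have stopped.
- manip.dwell(seconds).
- manip.inverse_kinematics(position, orientation): joint angles nearest the present ones, or None.
- manip.grab_frame(name): name is "scene" or "top"; returns (picture, depth): 384x512x3 uint8, red, green, blue; 384x512 float32, m along the optical axis (not along the pixel's ray), 0 where there is no reading.
- manip.get_calibration(name): a dict with "camera_matrix" (3x3 intrinsics, pixels), "R" (3x3) and "t" (3): a world point X has camera coordinates R X + t. Camera axes: x right, y down, z forward; pixel columns grow to the right and rows downward; lengths in m; the calibration is good to about 2 mm. A picture is of the moment at which its call begins. get_calibration takes no time and is no camera call.
A pose or a line that the arm cannot do raises manip.Unreachable and nothing moves.
- manip.sign_off(): hands the job in, once; it reports no verdict.
Trained networks look in the newest picture that a camera, given by its name, has taken for a name from the list of things; names that differ only in an ending like _2 or _b are one class to them, and where a whole thing is asked for, a point or a joint stands for the part that bears it (a point fixed in the world has none). Each returns a list of dicts, best first, with "confidence" (0 to 1); they miss things now and then, are a little off and sometimes report something else, mostly with a low value. They report only what shows in the picture. A call takes as long as a camera call. They do not tell look-alikes from the thing itself.
- manip.look_for(camera, name): "at" ([x, y, z] in m, in world coordinates, good to about 4 mm: the middle of the surface that is visible of it).
Readings, each from a call of its own:
- manip.current_time(): time.
- manip.current_qpos(): joint angles.
- manip.current_joint_vel(): joint speeds.
- manip.current_joint_torque(): joint torques, N m.
- manip.current_ee_pos(): TCP position.
- manip.current_tcp_rot(): TCP orientation.
- manip.current_force(): force on the tool from outside, world axes, zero at the start.
- manip.current_ft_torque(): the same for the moment, N m.
- manip.current_grip_width(): opening from 0.0 (shut) to 1.0 (fully open).
Only numpy, scipy, OpenCV 4.12 (cv2) and the standard library are available. Lean on these libraries where they do the work, as an engineer would, in place of code of your own. Each camera call takes 0.05 s, during which the arm holds its last target. There are 200 camera calls.

## Working session

There is one attempt and no reset: what is moved stays moved. The work goes in short steps, each a Python script; the robot and the scene stay as the last script left them, time stands still between calls to the robot, and variables do not carry over. Pictures are saved under pics/ and viewed, about 8 in all and at most 12, crops included, and the job is handed in when it is done.

```bash
mkdir -p pics; ls; python3 - <<'E'
from bench import manip
import cv2,numpy as np
for c in("scene","top"):
    im,d=manip.grab_frame(c); cv2.imwrite(f"pics/{c}0.png",im[:,:,::-1]); np.save(f"pics/{c}0.npy",d)
    k=manip.get_calibration(c); print(c,np.round(k["camera_matrix"],1).tolist(),np.round(-k["R"].T@k["t"],3),np.round(k["R"],2).tolist())
    for n in("press","fence","stop","ram","link","bush","tail","drift","oil","box","hammer"):
        print(n,[(np.round(r["at"],3).tolist(),round(r["confidence"],2)) for r in manip.look_for(c,n)[:4]])
print(manip.current_time())
E
```

```text
pics
scene [[466.5, 0.0, 254.8], [0.0, 466.5, 192.5], [0.0, 0.0, 1.0]] [ 0.93  -0.568  0.999] [[0.86, 0.51, -0.01], [0.4, -0.68, -0.61], [-0.32, 0.52, -0.79]]
press [([0.627, 0.07, 0.029], 0.57)]
fence [([0.618, 0.074, 0.031], 0.76), ([0.543, -0.299, 0.026], 0.39)]
stop [([0.624, 0.078, 0.032], 0.63)]
ram [([0.625, 0.073, 0.032], 0.84)]
link [([0.342, -0.101, 0.015], 0.96), ([0.52, -0.062, 0.049], 0.88), ([0.816, -0.255, 0.016], 0.66)]
bush [([0.337, -0.095, 0.018], 0.78), ([0.525, -0.064, 0.054], 0.67), ([0.812, -0.256, 0.016], 0.57)]
tail [([0.522, -0.068, 0.05], 0.92), ([0.811, -0.257, 0.014], 0.89), ([0.339, -0.102, 0.013], 0.75)]
drift []
oil [([0.465, 0.215, 0.084], 0.97)]
box [([0.741, -0.07, 0.024], 0.6)]
hammer [([0.544, -0.3, 0.027], 0.96)]
top [[475.7, 0.0, 257.8], [0.0, 475.7, 186.8], [0.0, 0.0, 1.0]] [0.503 0.011 1.324] [[-0.01, -1.0, -0.01], [-1.0, 0.01, -0.05], [0.05, 0.01, -1.0]]
press [([0.596, 0.078, 0.031], 0.94)]
fence [([0.593, 0.08, 0.028], 0.82)]
stop [([0.592, 0.082, 0.03], 0.67)]
ram [([0.595, 0.078, 0.03], 0.74)]
link [([0.338, -0.098, 0.011], 0.98), ([0.81, -0.25, 0.015], 0.83)]
bush [([0.338, -0.091, 0.013], 0.7), ([0.517, -0.051, 0.049], 0.6), ([0.812, -0.25, 0.016], 0.55)]
tail [([0.811, -0.253, 0.015], 0.92), ([0.516, -0.052, 0.052], 0.88), ([0.336, -0.091, 0.018], 0.83)]
drift [([0.491, 0.132, 0.06], 0.45)]
oil [([0.46, 0.22, 0.102], 0.94)]
box [([0.743, -0.06, 0.025], 0.97), ([0.52, -0.049, 0.048], 0.63)]
hammer [([0.529, -0.291, 0.025], 0.97)]
1.2
```

```bash
python3 - <<'E'
import cv2
a=cv2.imread("pics/top0.png");cv2.imwrite("pics/top0b.png",cv2.resize(a,(800,600),interpolation=cv2.INTER_CUBIC))
a=cv2.imread("pics/scene0.png");cv2.imwrite("pics/scene0b.png",cv2.resize(a,(800,600),interpolation=cv2.INTER_CUBIC))
E
```

```text
(no output)
```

View pics/top0b.png

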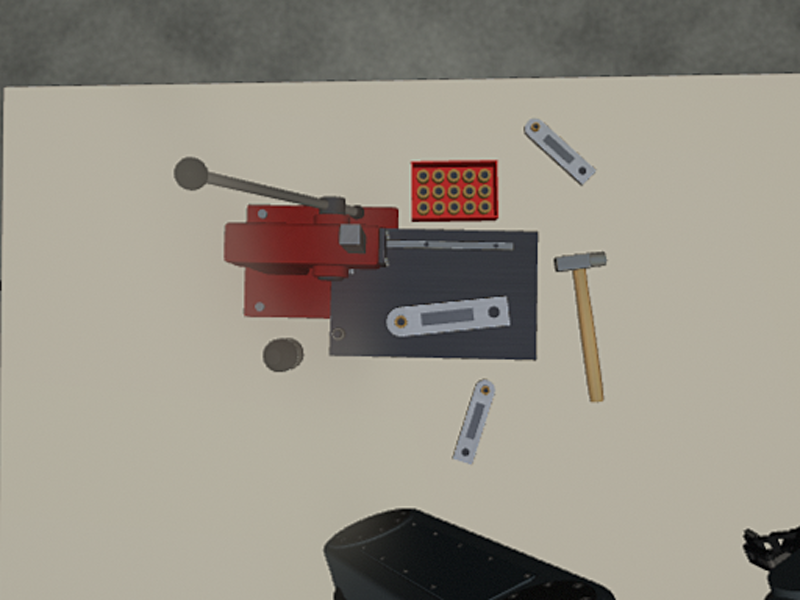

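View pics/scene0b.png

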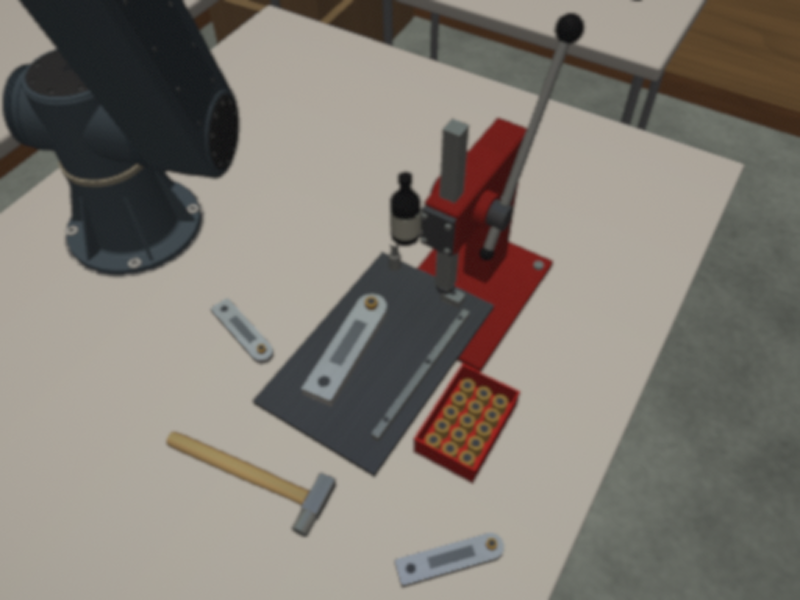

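```bash
cat > h.py <<'E'
import numpy as np,cv2
from bench import manip
def unproj(c,uv,z):
    k=manip.get_calibration(c);K,R,t=k["camera_matrix"],k["R"],np.array(k["t"])
    uv=np.atleast_2d(uv).astype(float); r=np.c_[uv,np.ones(len(uv))]@np.linalg.inv(K).T@R
    o=-R.T@t; return (o+r*((z-o[2])/r[:,2])[:,None])[:,:2]
def proj(c,X):
    k=manip.get_calibration(c);p=np.atleast_2d(X)@k["R"].T+k["t"];p=p@k["camera_matrix"].T;return p[:,:2]/p[:,2:]
def rect(mask,z,c="top"):
    n,l,s,_=cv2.connectedComponentsWithStats(mask.astype(np.uint8));i=1+np.argmax(s[1:,4])
    ct=max(cv2.findContours((l==i).astype(np.uint8),0,1)[0],key=len)[:,0]
    return unproj(c,ct,z)
def P(press,xy):
    x,y,a=press;c,s=np.cos(a),np.sin(a);return np.array([x,y])+np.atleast_2d(xy)@np.array([[c,s],[-s,c]])
E
cat > m0.py <<'E'
from h import *
im=cv2.imread("pics/top0.png");hsv=cv2.cvtColor(im,cv2.COLOR_BGR2HSV)
Z=np.zeros((384,512),bool)
R=Z.copy();R[140:235,205:350]=1
g=im.max(2).astype(int)
bed=rect(R&(g<110)&(hsv[...,1]<140),.03)
def edge(ax,val,lo,hi):   # points near a bed edge
    m=(abs(bed[:,ax]-val)<.006)&(bed[:,1-ax]>lo)&(bed[:,1-ax]<hi);q=bed[m]
    vx,vy,x0,y0=cv2.fitLine(q.astype(np.float32),cv2.DIST_HUBER,0,.001,.001).ravel();return len(q),np.round([x0,y0],4),round(float(np.arctan2(vy,vx)),4)
print("bed lims",bed.min(0),bed.max(0))
for pc in (bed[:,1].min(),): print("tail edge",edge(1,pc+.002,bed[:,0].min()+.02,bed[:,0].max()-.02))
print("front",edge(0,bed[:,0].min()+.003,bed[:,1].min()+.02,bed[:,1].max()-.05))
print("back",edge(0,bed[:,0].max()-.003,bed[:,1].min()+.02,bed[:,1].min()+.2))
def rr(c):
    r=cv2.minAreaRect((c*1000).astype(np.float32));return np.round(r[0],1),np.round(r[1],1),round(r[2],2)
R[:]=0;R[180:225,235:335]=1
L=rect(cv2.morphologyEx((R&(g>120)).astype(np.uint8),3,np.ones((9,9))),.05);print("link",rr(L));
R[:]=0;R[150:162,250:335]=1
F=rect(R&(g>105),.045);print("fence",rr(F))
for n,s,z in(("A",(215,180,345,225),0),):
    pass
cv2.imwrite("pics/crop.png",cv2.resize(im[130:310,200:400],(800,720))[:600])
E
python3 m0.py
```

```text
bed lims [ 0.44360624 -0.20955493] [0.67608137 0.16820302]
tail edge (71, array([ 0.5695, -0.2075], dtype=float32), -0.0212)
front (88, array([ 0.4497, -0.0601], dtype=float32), 1.5423)
back (63, array([ 0.67  , -0.0888], dtype=float32), 1.5343)
link (array([520.4, -50.2]), array([ 49.3, 208.6]), 5.2)
fence (array([643.4, -92. ]), array([143. ,  10.6]), 87.97)
```

View pics/crop.png

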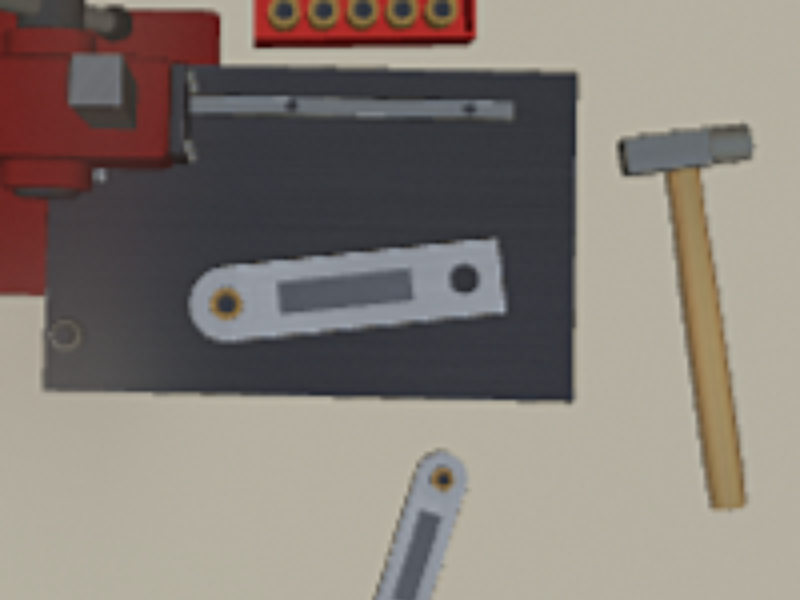

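The link meant is the one on the bed, at about (350,290) in the crop and roughly 210 x 50 mm. The two look-alikes, at crop (440,480) and top view (560,152), are clearly smaller and lie on the table. The press is at about (0.6175, 0.0843) with yaw -0.032. I'll push the long side with the open fingers first, after checking the tip height.

```bash
cat >> h.py <<'E'
PR=(0.6175,0.0843,-0.032)
c,s=np.cos(PR[2]),np.sin(PR[2]); UX=np.array([c,s,0]);UY=np.array([-s,c,0])
def W(x,y,z): return np.r_[P(PR,[x/1e3,y/1e3])[0],z/1e3]
def O(sg=1): X=np.array([0,0,-1.]);Y=sg*UY;return np.c_[X,Y,np.cross(X,Y)]
def F(): f=np.array(manip.current_force());return np.round([f@UX,f@UY,f[2]],1)
def inP(p): d=np.array(p)-np.r_[PR[:2],0];return np.round(np.array([d@UX,d@UY,d[2]])*1e3,1)
def st(m=""): print(m,"t",round(manip.current_time(),2),"tcp",inP(manip.current_ee_pos()),"F",F(),flush=True)
E
python3 - <<'E'
from h import *
print(np.round(manip.current_tcp_rot(),2).tolist())
q0=np.array(manip.current_qpos())
for sg in(1,-1):
    q=manip.inverse_kinematics(W(-160,-142,150),O(sg)); print(sg,None if q is None else np.round(q,2))
sg=min((1,-1),key=lambda k:(lambda q:9 if q is None else abs(np.array(q)-q0).max())(manip.inverse_kinematics(W(-160,-142,150),O(k))))
print(sg)
manip.move_ptp(W(-155,-142,120),O(sg)); st("above")
manip.move_l(W(-155,-142,50),None,.12); st()
im,d=manip.grab_frame("scene");cv2.imwrite("pics/s1.png",cv2.resize(im[120:300,130:370,::-1],(800,600)))
for z in(44,40,36):
    manip.move_l(W(-155,-142,z),None,.05); st(z)
    if abs(F()[2])>3: break
E
```

```text
[[-0.0, 0.39, -0.92], [0.0, -0.92, -0.39], [-1.0, -0.0, -0.0]]
1 [-0.22  0.3   1.97 -0.    0.88 -1.76]
-1 [-0.22  0.3   1.97 -0.    0.88  1.39]
-1
above t 3.1 tcp [-154.8 -142.5  120.2] F [-0.9  0.6 -0.4]
 t 3.83 tcp [-154.7 -142.2   50.4] F [-0.2 -0.3  0.9]
44 t 4.15 tcp [-155.1 -142.    44. ] F [-0.5  1.  -0. ]
40 t 4.4 tcp [-155.1 -142.    39.8] F [ 0.3  0.5 -0.7]
36 t 4.65 tcp [-155.2 -142.    35.8] F [ 0.1  0.2 -0.1]
```

View pics/s1.png

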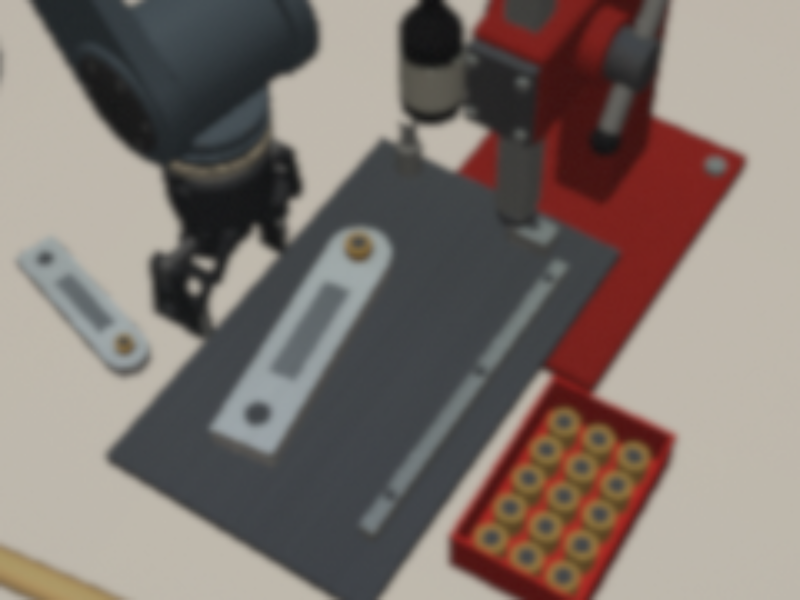

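The view shows the open gripper over the front bed edge with its tips near pixel (200,330), clear of the link. I'll touch down to find the true tip height, then push in x.

```bash
cat > push1.py <<'E'
from h import *
manip.move_l(W(-149,-142,33),None,.05)
z=33
while z>19 and F()[2]<4:
    z-=1.5; manip.move_l(W(-149,-142,z),None,.04)
st("touch %g"%z)
z+=4.5 if F()[2]>4 else 3
manip.move_l(W(-149,-142,z),None,.05); st("z %g"%z)
open("z.txt","w").write(str(z))
E
python3 push1.py
```

```text
touch 18 t 7.43 tcp [-149.1 -142.    17.9] F [ 0.   0.4 -0.3]
z 21 t 7.68 tcp [-148.8 -142.    21.3] F [-0.3 -0.2 -1.4]
```

```bash
cat > push2.py <<'E'
from h import *
Z=21
manip.move_l(W(-110,-142,Z),None,.05); st()
manip.move_l(W(-46,-142,Z),None,.05); st()
for x in np.arange(-44,-30,1.5):
    manip.move_l(W(x,-142,Z),None,.04); st()
    if F()[0]<-9: break
manip.move_l(W(x-12,-142,Z),None,.08)
im,d=manip.grab_frame("top");cv2.imwrite("pics/top2.png",im[:,:,::-1]);cv2.imwrite("pics/t2.png",cv2.resize(im[130:250,200:360,::-1],(800,600)))
E
python3 push2.py
```

```text
t 8.62 tcp [-109.9 -141.9   20.8] F [-2.3  1.9 -0.5]
 t 10.05 tcp [ -45.9 -142.    21.2] F [-1.3  0.6 -1.3]
 t 10.3 tcp [ -44.1 -142.    21.1] F [-3.6 -0.5  1.9]
 t 10.55 tcp [ -42.7 -142.    21.1] F [-5.4  0.5  2.6]
 t 10.8 tcp [ -41.1 -142.    21.1] F [-5.1 -0.1  2.4]
 t 11.05 tcp [ -39.6 -142.    21. ] F [-4.6  0.5  2.8]
 t 11.3 tcp [ -38. -142.   21.] F [-4.3  0.1  1.3]
 t 11.55 tcp [ -37.  -141.9   20.9] F [-6.3  1.   4.1]
 t 11.8 tcp [ -36.9 -141.9   20.8] F [-14.2   0.3  10.4]
```

View pics/t2.png

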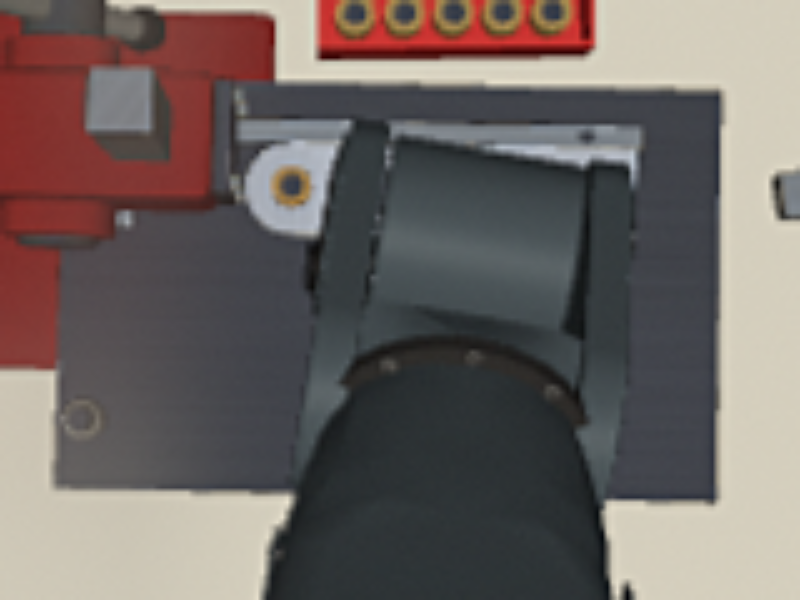

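The link's long side is now along the fence, with firm contact at x = -36.9. The bush shows at pixel (292,185) in the crop. Next is the tail push with the fingers shut.

```bash
cat > push3.py <<'E'
from h import *
b=unproj("top",[[258.4,167.0]],.062)[0]; bp=inP(np.r_[b,.062]); print("bush",bp)
tail=bp[1]-185
manip.move_l(W(-70,-142,60),None,.2)
manip.move_l(W(-70,-150,120),None,.2)
manip.set_gripper(0.0)
manip.move_ptp(W(2,tail-40,90),O(-1))
manip.move_l(W(2,tail-40,36),None,.12); st("down")
y=tail-40
manip.move_l(W(2,tail-5,36),None,.06); st("c")
manip.move_l(W(2,-185-15-8,36),None,.05); st("near")
for y in np.arange(-206,-190,1.5):
    manip.move_l(W(2,y,36),None,.04); st()
    if F()[1]<-9: break
im,d=manip.grab_frame("top");cv2.imwrite("pics/top3.png",im[:,:,::-1])
im,d=manip.grab_frame("scene");cv2.imwrite("pics/s3.png",im[:,:,::-1]);cv2.imwrite("pics/s3b.png",cv2.resize(im[120:300,170:410,::-1],(800,600)))
E
python3 push3.py
```

```text
bush [ -0.5 -62.6  62. ]
down t 15.02 tcp [   2.3 -287.3   36.5] F [ 0.8 -0.2  0.4]
c t 15.75 tcp [   2.  -252.4   36. ] F [ 0.3 -0.6  0.3]
near t 16.79 tcp [   2.  -207.9   36.1] F [ 0.2 -0.9 -0.1]
 t 17.04 tcp [   2.1 -206.1   36.1] F [-0.1 -1.3 -0.4]
 t 17.29 tcp [   2.1 -204.6   36.1] F [ 0.4 -3.8  0.8]
 t 17.54 tcp [   2.1 -203.    36.1] F [ 0.6 -3.7  0.1]
 t 17.79 tcp [   2.  -201.5   36. ] F [ 0.2 -3.3  1.1]
 t 18.04 tcp [   2.  -199.9   36. ] F [ 0.6 -3.4  1.8]
 t 18.29 tcp [   2.  -198.5   36. ] F [ 0.5 -4.2  1.2]
 t 18.54 tcp [   2. -197.   36.] F [ 0.4 -3.4  2.1]
 t 18.79 tcp [   2.1 -196.3   36.1] F [-0.8 -9.6  0.9]
```

View pics/s3b.png

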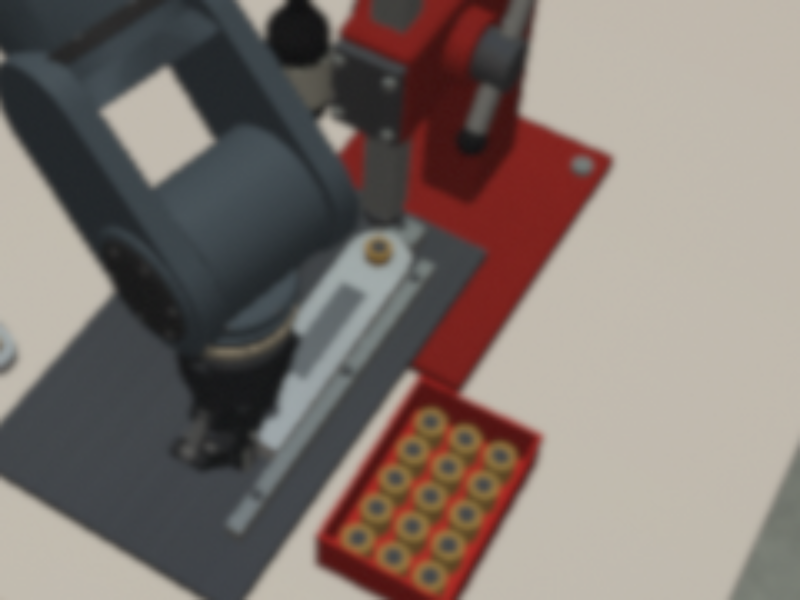

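The eye end is against the stop, with 9.6 N at y = -196, and the bush at (378,250) is by the ram. Now a final seating touch on the long side, then one on the tail, then retreat.

```bash
cat > push4.py <<'E'
from h import *
manip.move_l(W(2,-212,36),None,.08)
manip.move_l(W(2,-212,90),None,.2)
manip.move_l(W(-70,-135,90),None,.25)
manip.set_gripper(1.0)
manip.move_l(W(-60,-135,21),None,.15)
manip.move_l(W(-42,-135,21),None,.06); st("near")
for x in np.arange(-40.5,-32,1):
    manip.move_l(W(x,-135,21),None,.04); st()
    if F()[0]<-12: break
manip.move_l(W(-60,-135,21),None,.08)
manip.move_l(W(-70,-140,90),None,.2)
manip.set_gripper(0.0)
manip.move_l(W(2,-225,90),None,.25)
manip.move_l(W(2,-225,36),None,.15)
manip.move_l(W(2,-202,36),None,.06); st("near y")
for y in np.arange(-200,-190,1):
    manip.move_l(W(2,y,36),None,.04); st()
    if F()[1]<-9: break
manip.move_l(W(2,-225,36),None,.08)
manip.move_l(W(2,-225,120),None,.2)
manip.move_ptp(W(-150,-330,220),O(-1)); st("clear")
from h import *
im,d=manip.grab_frame("top");cv2.imwrite("pics/top4.png",im[:,:,::-1]);cv2.imwrite("pics/t4b.png",cv2.resize(im[130:250,200:360,::-1],(800,600)))
im,d=manip.grab_frame("scene");cv2.imwrite("pics/s4.png",im[:,:,::-1]);cv2.imwrite("pics/s4b.png",cv2.resize(im[120:300,170:410,::-1],(800,600)))
E
python3 push4.py
```

```text
near t 22.09 tcp [ -41.8 -135.    21.2] F [-0.2 -0.6 -1.1]
 t 22.34 tcp [ -40.6 -135.    21. ] F [ 0.1 -0.2  0. ]
 t 22.59 tcp [ -39.5 -135.    21. ] F [0.1 0.5 0.4]
 t 22.84 tcp [ -38.4 -135.    21. ] F [ 0.1  1.4 -0.1]
 t 23.09 tcp [ -37.8 -135.    20.9] F [-3.   0.3  0.8]
 t 23.34 tcp [ -37.8 -135.    20.8] F [-7.1 -0.8  4.7]
 t 23.59 tcp [ -37.6 -134.9   20.7] F [-13.3  -1.7   9.1]
near y t 26.95 tcp [   2.1 -201.7   36.2] F [ 0.2  0.4 -0.1]
 t 27.2 tcp [   2.  -200.1   36. ] F [-0.7  0.2 -0.5]
 t 27.45 tcp [   2. -199.   36.] F [ 1.  -0.2 -0.2]
 t 27.7 tcp [   2. -198.   36.] F [-0.1  0.2  0.4]
 t 27.95 tcp [   2.  -196.9   36. ] F [-0.3  0.1 -0.7]
 t 28.2 tcp [   2.  -196.5   36. ] F [-0.1 -4.7  0.4]
 t 28.45 tcp [   2.  -196.3   36.1] F [ -1.5 -11.   -0.6]
clear t 30.39 tcp [-149.6 -329.6  219. ] F [0.6 0.4 1.1]
```

View pics/t4b.png

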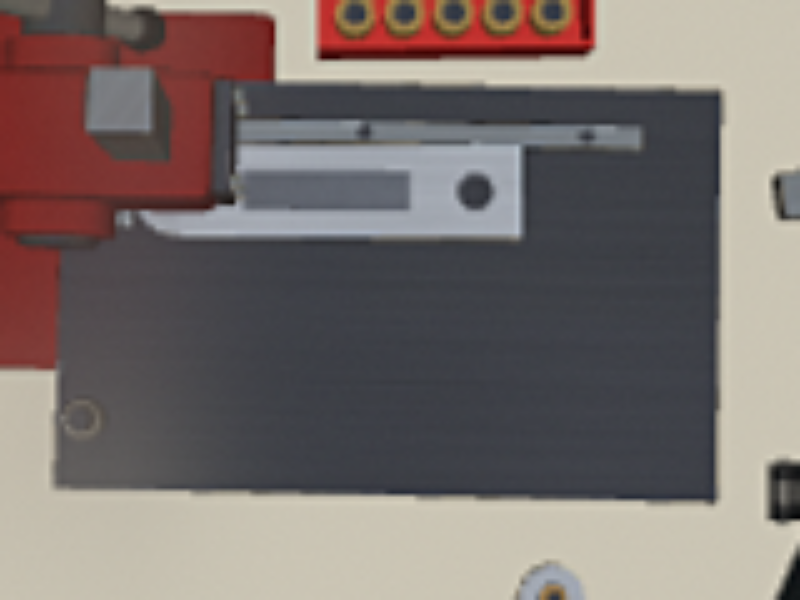

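View pics/s4b.png

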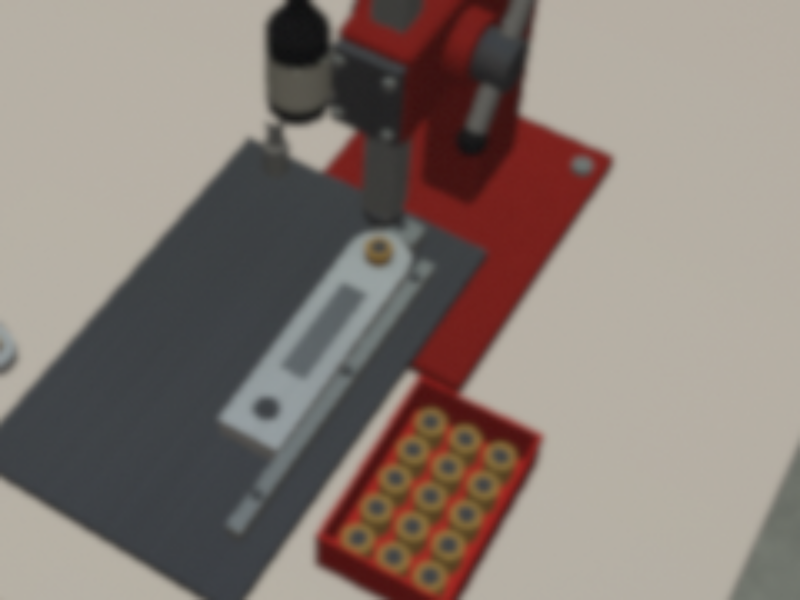

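The scene view shows the bush at (378,250) under the ram and the eye against the stop. The bystanders haven't moved. One numeric check that the link is parallel to the fence before handing in.

```bash
cat > chk.py <<'E'
from h import *
im=cv2.imread("pics/top4.png");g=cv2.cvtColor(im,cv2.COLOR_BGR2GRAY).astype(float)
def vedge(c0,c1,r0,r1,sgn,z):  # subpixel horizontal-ish edge
    out=[]
    for c in range(c0,c1):
        d=np.clip(sgn*np.diff(g[r0:r1,c]),0,None)
        if d.max()<8: continue
        i=d.argmax();w=d[max(i-1,0):i+2];out.append((c,r0+.5+(np.arange(max(i-1,0),max(i-1,0)+len(w))@w)/w.sum()))
    q=unproj("top",out,z).astype(np.float32);l=cv2.fitLine(q,cv2.DIST_HUBER,0,.001,.001).ravel()
    a=np.arctan(-l[0]/l[1]); return len(q),round(float(a),4),inP([l[2],l[3],0])[:2]
print("link front side",vedge(240,302,172,184,-1,.05))
print("fence back edge",vedge(252,326,150,158,1,.045))
print("bed front edge",vedge(225,335,222,236,1,.03)); print("bed back edge",vedge(252,335,143,151,-1,.03))
print("link back side",vedge(252,302,156,162,1,.05))
r=g[165:175,290:320].mean(0);d=-np.diff(r);i=d.argmax();print("tail",inP(np.r_[unproj("top",[[290.5+i,170]],.05)[0],.05]))
for k in("ram","bush","drift","oil","box","hammer"):
    for c in("top","scene"): print(k,c,[np.round(r["at"],3).tolist() for r in manip.look_for(c,k)[:2]])
p=proj("scene",[W(0,0,62),W(-22,0,50)]);print("expected bush px in s4b",(p-[170,120])*[800/240,600/180])
E
python3 chk.py
```

```text
link front side (62, -0.0151, array([-25.6, -92.2]))
fence back edge (74, -0.0338, array([  37.3, -142.9]))
bed front edge (110, -0.0339, array([-164.4, -107.4]))
bed back edge (80, -0.0332, array([  60. , -124.3]))
link back side (50, -0.0099, array([ 23.5, -90.2]))
tail [  -5.3 -183.6   50. ]
ram top [[0.586, 0.075, 0.028], [0.593, -0.286, 0.026]]
ram scene [[0.619, 0.072, 0.034]]
bush top [[0.608, -0.015, 0.048], [0.812, -0.252, 0.018]]
bush scene [[0.815, -0.255, 0.016], [0.352, -0.102, 0.015]]
drift top [[0.492, 0.135, 0.061]]
drift scene [[0.496, 0.137, 0.056]]
oil top [[0.464, 0.222, 0.102]]
oil scene [[0.464, 0.216, 0.083], [0.624, 0.07, 0.032]]
box top [[0.745, -0.063, 0.025]]
box scene [[0.741, -0.07, 0.023]]
hammer top [[0.594, -0.286, 0.024]]
hammer scene [[0.542, -0.3, 0.024]]
expected bush px in s4b [[379.56016889 247.17051651]
 [354.27911957 244.62699124]]
```

```bash
cat > chk2.py <<'E'
from h import *
from scipy.ndimage import map_coordinates
def along(c,f,A,B,z,sgn,n=40,h=.008):
    """edge between press-frame pts A,B (mm) at height z: offset profile along press x; returns fitted offset mm and angle rel. to press yaw"""
    g=cv2.cvtColor(cv2.imread(f),cv2.COLOR_BGR2GRAY).astype(float);o=[]
    for t in np.linspace(0,1,n):
        p=np.array(A)+t*(np.array(B)-A);s=np.linspace(-9,9,73)
        uv=proj(c,[W(p[0]+k,p[1],z) for k in s]);v=map_coordinates(g,[uv[:,1],uv[:,0]],order=1)
        d=np.clip(sgn*np.gradient(v),0,None);i=d.argmax();w=d*(abs(s-s[i])<2.5);o.append((p[1],p[0]+(s@w)/w.sum()))
    o=np.array(o);l=cv2.fitLine(o.astype(np.float32),cv2.DIST_HUBER,0,.1,.001).ravel();k=l[1]/l[0]
    return "x at y=-170: %.1f  at y=-20: %.1f  slope yaw %.4f"%(l[3]+k*(-170-l[2]),l[3]+k*(-20-l[2]),-k)
import sys;n=sys.argv[1]
for c,f in(("top",f"pics/top{n}.png"),("scene",f"pics/s{n}.png")):
    print(c,"link front",along(c,f,(-25,-180),(-25,-60 if c=="top" else -15),50,1))
    print(c,"link back ",along(c,f,(25,-180),(25,-60 if c=="top" else -15),50,-1))
    print(c,"fence back",along(c,f,(37,-245),(37,-60 if c=="top" else 10),45,-1))
    print(c,"bed front",along(c,f,(-165,-280),(-165,50),30,-1))
E
python3 chk2.py 4
```

```text
top link front x at y=-170: -23.9  at y=-20: -26.3  slope yaw 0.0162
top link back  x at y=-170: 25.4  at y=-20: 22.1  slope yaw 0.0220
top fence back x at y=-170: 37.6  at y=-20: 37.8  slope yaw -0.0014
top bed front x at y=-170: -164.4  at y=-20: -164.1  slope yaw -0.0015
scene link front x at y=-170: -25.9  at y=-20: -27.7  slope yaw 0.0120
scene link back  x at y=-170: 23.8  at y=-20: 22.7  slope yaw 0.0072
scene fence back x at y=-170: 36.9  at y=-20: 37.3  slope yaw -0.0029
scene bed front x at y=-170: -164.1  at y=-20: -163.8  slope yaw -0.0020
```

Both cameras agree the link is about 0.015 rad off parallel: the tail is on the fence and the eye end stands off about 2–3 mm. I'll correct it with one shut-finger nudge on the side nearer the eye, with the tool tilted so the wrist stays clear of the head.

```bash
cat > push5.py <<'E'
from h import *
X=np.array([0,0,-1.])*np.cos(.4)+UY*np.sin(.4);Y=-(UY*np.cos(.4)+np.array([0,0,1.])*np.sin(.4));A=np.c_[X,Y,np.cross(X,Y)]
print(round(np.linalg.det(A),3), manip.inverse_kinematics(W(-75,-62,40),A))
manip.move_ptp(W(-75,-80,110),A); st()
manip.move_l(W(-60,-62,40),None,.15)
manip.move_l(W(-44,-62,40),None,.08); st("near")
for x in np.arange(-43,-31,.9):
    manip.move_l(W(x,-62,40),None,.04); st()
    if F()[0]<-12: break
manip.move_l(W(-60,-64,40),None,.1)
manip.move_l(W(-80,-100,100),None,.2)
manip.move_ptp(W(-150,-330,220),O(-1)); st("clear")
for c,f in(("top","top5"),("scene","s5")):
    im,d=manip.grab_frame(c);cv2.imwrite(f"pics/{f}.png",im[:,:,::-1])
E
python3 push5.py && python3 chk2.py 5
```

```text
1.0 [-0.23060455  0.64683992  1.80480935  0.53408275  0.84798689  0.98275895]
 t 32.17 tcp [-74.7 -80.8 110.5] F [-0.  -0.2  0.1]
near t 33.16 tcp [-43.7 -62.2  40.6] F [-0.7  0.1 -0.6]
 t 33.41 tcp [-43.2 -62.   40.1] F [-0.8  0.8  0.3]
 t 33.66 tcp [-42.1 -62.   40. ] F [ 1.1  0.  -0.1]
 t 33.91 tcp [-41.2 -62.   40. ] F [-0.4 -1.3 -1.1]
 t 34.16 tcp [-40.2 -62.   40. ] F [-0.5 -0.3  0.2]
 t 34.41 tcp [-39.3 -62.   40. ] F [-0.1  0.4  0.3]
 t 34.66 tcp [-38.5 -62.   40. ] F [-0.3 -0.7  0.2]
 t 34.91 tcp [-38.  -62.   39.9] F [-3.1 -0.1  1.5]
 t 35.16 tcp [-37.9 -61.9  39.9] F [-7.8 -1.9  4.6]
 t 35.41 tcp [-37.8 -61.8  39.8] F [-12.6  -4.2   7.2]
clear t 37.34 tcp [-149.9 -329.   218.9] F [-0.2  0.7  0.2]
top link front x at y=-170: -23.9  at y=-20: -26.3  slope yaw 0.0161
top link back  x at y=-170: 25.3  at y=-20: 22.2  slope yaw 0.0208
top fence back x at y=-170: 37.6  at y=-20: 37.8  slope yaw -0.0014
top bed front x at y=-170: -164.4  at y=-20: -164.2  slope yaw -0.0013
scene link front x at y=-170: -25.9  at y=-20: -27.4  slope yaw 0.0097
scene link back  x at y=-170: 23.7  at y=-20: 22.8  slope yaw 0.0065
scene fence back x at y=-170: 36.9  at y=-20: 37.5  slope yaw -0.0039
scene bed front x at y=-170: -164.3  at y=-20: -163.8  slope yaw -0.0033
```

The nudge stopped rigidly at 12 N without turning the link. That fits a wedge: tail corner on the fence, crown on the stop. The fix is to ease the tail off the fence by pressing the tail face and sliding toward -x, then push near the eye so the eye seats first and the tail swings in without jamming.

```bash
cat > push6.py <<'E'
from h import *
X=np.array([0,0,-1.])*np.cos(.4)+UY*np.sin(.4);Y=-(UY*np.cos(.4)+np.array([0,0,1.])*np.sin(.4));A=np.c_[X,Y,np.cross(X,Y)]
manip.move_ptp(W(-6,-216,60),O(-1)); st()
manip.move_l(W(-6,-206,36),None,.15)
manip.move_l(W(-6,-194.5,36),None,.06); st("press")
manip.move_l(W(-13.5,-194.5,36),None,.04); st("dragged")
manip.move_l(W(-14,-218,36),None,.15)
manip.move_l(W(-75,-140,75),A,.3)
manip.move_l(W(-56,-62,40),None,.25)
manip.move_l(W(-35.2,-62,40),None,.05); st("side")
if F()[0]>-8: manip.move_l(W(-34,-62,40),None,.04); st("side2")
manip.move_l(W(-58,-64,40),None,.15)
manip.move_l(W(-85,-110,95),None,.35); st("off")
for c,f in(("top","top6"),("scene","s6")):
    im,d=manip.grab_frame(c);cv2.imwrite(f"pics/{f}.png",im[:,:,::-1])
E
python3 push6.py && python3 chk2.py 6|grep -v bed; python3 -c "
import cv2;cv2.imwrite('pics/s6b.png',cv2.resize(cv2.imread('pics/s6.png')[120:300,170:410],(800,600)))"
```

```text
t 38.4 tcp [  -5.9 -216.7   60.9] F [-0.4 -0.1  0.5]
press t 39.07 tcp [  -5.4 -196.1   37.2] F [ -0.9 -13.9  -0.2]
dragged t 39.4 tcp [ -13.1 -196.    37.1] F [ -1.9 -12.4   1.5]
side t 41.34 tcp [-36.6 -62.8  39.9] F [-12.6  -6.1   6.7]
off t 42.01 tcp [ -83.6 -111.1   96.2] F [ 0.4 -0.2  0.8]
top link front x at y=-170: -24.0  at y=-20: -25.8  slope yaw 0.0122
top link back  x at y=-170: 25.1  at y=-20: 25.9  slope yaw -0.0055
top fence back x at y=-170: 37.3  at y=-20: 37.5  slope yaw -0.0015
scene link front x at y=-170: -25.8  at y=-20: -25.5  slope yaw -0.0015
scene link back  x at y=-170: 23.8  at y=-20: 24.4  slope yaw -0.0039
scene fence back x at y=-170: 37.0  at y=-20: 37.4  slope yaw -0.0029
```

View pics/s6b.png

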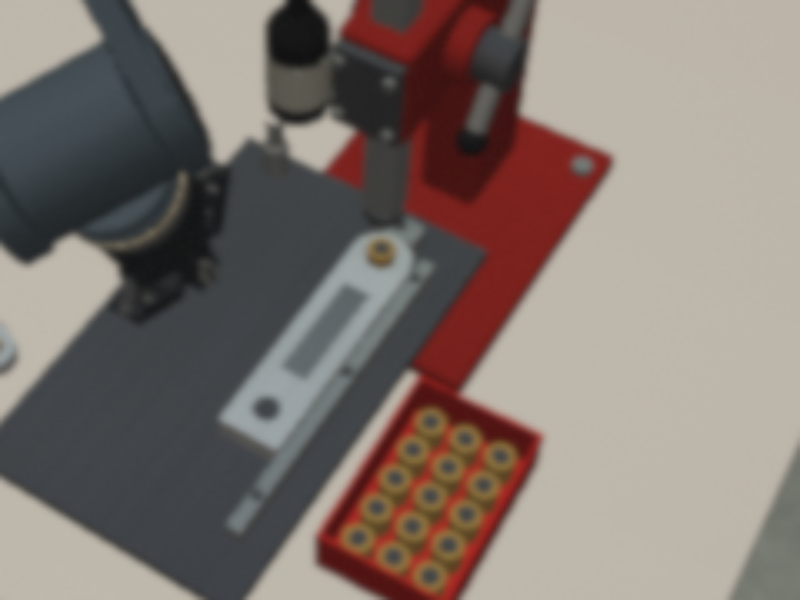

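The link is now parallel to the fence in the scene camera, and the bush is at (381,251). Next I'll measure, offline from the stored pictures, whether it moved off the stop compared with the firmly stopped state.

```bash
cat > chk3.py <<'E'
from h import *
import sys
from scipy.ndimage import map_coordinates
# patches rectified into the press frame (top face z=50), 4 px/mm : shift of the hole and of the bush between pictures
def patch(f,x0,x1,y0,y1,z):
    g=cv2.imread(f,0).astype(np.float32);xs=np.arange(x0,x1,.25);ys=np.arange(y0,y1,.25);gx,gy=np.meshgrid(xs,ys)
    w=np.c_[P(PR,np.c_[gx.ravel(),gy.ravel()]/1e3),np.full(gx.size,z/1e3)];uv=proj("scene",w)
    return map_coordinates(g,[uv[:,1],uv[:,0]],order=3).reshape(gx.shape).astype(np.float32)
for b in sys.argv[1:]:
  for n,r in(("bush",(-17,17,-17,17,62)),("tail",(-20,20,-195,-140,50))):
    a=patch("pics/s4.png",*r);q=patch(f"pics/{b}.png",*r)
    (dx,dy),c=cv2.phaseCorrelate(a,q,cv2.createHanningWindow(a.shape[::-1],cv2.CV_32F));print(b,n,"shift mm x %.2f y %.2f (%.2f)"%(dx/4,dy/4,c))
E
python3 chk3.py s5 s6
```

```text
s5 bush shift mm x 0.00 y 0.00 (0.76)
s5 tail shift mm x 0.00 y 0.13 (0.66)
s6 bush shift mm x 0.02 y -0.01 (0.68)
s6 tail shift mm x 0.01 y 0.13 (0.61)
```

```bash
cat >> chk3.py <<'E'
print("ECC")
for b in sys.argv[1:]:
  for n,r in(("bush",(-17,17,-17,17,62)),("tail hole",(-14,14,-174,-150,50)),("tail end",(-18,18,-192,-176,50)),("fence ref",(20,45,-255,-200,45))):
    a=patch("pics/s4.png",*r);q=patch(f"pics/{b}.png",*r)
    c,M=cv2.findTransformECC(a,q,np.eye(2,3,dtype=np.float32),cv2.MOTION_TRANSLATION,(3,200,1e-6),None,5);print(b,n,"x %.2f y %.2f (%.3f)"%(M[0,2]/4,M[1,2]/4,c))
E
python3 chk3.py s5 s6|sed -n '/ECC/,$p'
```

```text
ECC
s5 bush x 0.05 y -0.01 (0.992)
s5 tail hole x -0.02 y 0.03 (0.999)
s5 tail end x -0.27 y -0.14 (0.994)
s5 fence ref x 0.01 y 0.02 (1.000)
s6 bush x 1.84 y 0.02 (0.983)
s6 tail hole x 0.04 y -0.05 (0.993)
s6 tail end x -2.68 y -0.15 (0.999)
s6 fence ref x 0.01 y 0.02 (0.999)
```

The bush moved +1.84 mm in x and 0.02 mm in y, and the tail hole didn't move. So the eye swung onto the fence while staying on the stop, and no further touch is needed. I'll back well away and hand in.

```bash
python3 - <<'E'
from h import *
manip.move_l(W(-150,-190,190),None,.3); st("clear")
im,d=manip.grab_frame("scene");cv2.imwrite("pics/s7.png",im[:,:,::-1])
manip.sign_off()
E
python3 chk3.py s7|sed -n '/ECC/,$p'
```

```text
clear t 42.73 tcp [-149.8 -189.3  189. ] F [ 0.3 -0.1 -0.4]
the job is handed in; nothing more can be done
```

I pushed the link arm home along the press bed and handed the job in at about 42.8 s of the 48 s allowed, with the robot clear of everything.

- **Pushes:** I pushed the link's long side to the fence with the open fingers, then pushed the tail to the end stop with the fingers shut. I never gripped or lifted it. Pushing forces stayed at or below about 14 N.
- **Correction:** A check after the first seating showed the link wedged about 0.015 rad off, with the eye 2–3 mm off the fence. A 12 N nudge on its side did not free it. I eased the tail off the fence, then pushed near the eye so it seated properly.
- **Last good checks (scene camera):** The link's sides are at -0.0015 and -0.0039 rad and the fence at -0.0029, so they are parallel within the measuring error. The eye moved 1.84 mm toward the fence and 0.02 mm along it, so by that measure it is still on the stop.
- **Other things:** The bystanders stayed put in the pictures. The network's hammer readings from the top camera varied, probably because the arm was in view. The scene camera gave the hammer in the same place.
- **Checks that failed or disagreed:**
  - After the correction, the top camera gave the link's front side as 0.012 rad and its back side as -0.006 rad. The arm was partly in that view, so I relied on the scene camera.
  - The first image-shift check (phase correlation) reported no movement, so I replaced it with ECC alignment.
  - The image comparison after hand-in printed nothing, so the state after the final retreat has no measurement.

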